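Hold the notched glass check plate home in the slide reader, label up

ROBOT

A 6-joint arm with a two-finger parallel gripper is mounted at the origin on a cart in front of the work surface, level with it; the furniture and walls round the work are solid. World frame = base frame: x ahead of the robot, y to its left, z up, the work surface at z = 0. Lengths are in m, angles in degrees, forces in N, time in s.
With the tool pointing down it reaches from about 0.375 to 0.9 m from the base axis. Payload 3.1 kg.
Tool frame: the origin (TCP) lies on the centre line of the jaws, within the pads' length; the fingertips stand finger_overhang ahead of it and the grasp point (between the pads) lies 5 mm behind it (finger_overhang is the distance from the TCP to the fingertips, in m); z points along the fingers, y is the line along which they close (so a half turn about z gives the same grasp; the last joint's range is limited). The gripper opens to 87 mm and grips with 3 to 60 N. Pads are 19 mm wide; open, the fingers measure 117 mm over their backs; the gripper's body (75 mm by 190 mm) begins 51 mm behind the grasp point.
Start: joints at [-78.065, 30.224, 82.088, -0, 67.689, -10.227], TCP at [0.236, -0.579, 0.237] pointing down, gripper open.
Joint ranges: [-176.69, 176.69], [-43.24, 126.21], [12.49, 139.97], [-82, 262], [0, 151.66], [-163.58, 163.58]. Speed limits (degrees/s): [159.86, 159.86, 180, 180, 180, 180].

INTERFACE

Orientations are given as a 3x3 rotation matrix whose columns are the frame's x, y, z axes.
In Python, from rig import read_state, capture, calibration, hand_in, finger_overhang gives the robot as it stands.
- The arm moves only by the tool send_rows, never from a script. Its argument "plan" is a list of rows, each a list of 5 numbers: the closure in counts, from 0 (fully open) to 255 (shut), then the shift along the tool's x, y, z in m, then the turn about the tool's z in rad. A call has 1 to 20 rows; each row shifts and turns the commanded pose from where the row before left it, along the tool's axes as they then stand; what a row does not reach is not made up. A row lasts 1/12 s, in which the tool goes at most 41.7 mm and 7.16 degrees, less where a joint would pass 70% of its speed; a pose out of reach is approached as far as the arm can. A call is refused whole if a number of a shift passes 0.0417 or a number of a turn 0.125, either way. A call with a gripper value outside its range is refused whole. The fingers move at their own pace and stop on an object; the grip force is fixed at half the most. Time passes only in rows, so rows that do not move let the fingers close. It gives the time, the measured TCP pose, the force, the opening and the grip force at its end, in the units of the state.
- read_state(): the state, without advancing time (a new reading comes with each control period).
- capture(name): name is "scene" or "top" or "wrist"; returns (picture, depth): 480x640x3 uint8, blue, green, red; 480x640 float32, m along the optical axis (not along the pixel's ray), 0 where there is no reading.
- calibration(name): a dict with "fx", "fy", "cx", "cy" (pixels), "xyz" and "rotation" of the camera in the world. Camera axes: x right, y down, z forward; pixel columns grow to the right and rows downward; lengths in m; the calibration is good to about 2 mm. A picture is of the moment at which its call begins: read the wrist's pose just before it. calibration takes no time and is no camera call; for the wrist camera it gives the pose at the moment of the call.
- hand_in(): hands the job in; it is judged then, once.
The state is a dict: "time_s": time; "joint_positions": joint angles; "qvel": joint speeds; "tau": joint torques, N m; "position": TCP position; "tcp_rot": TCP orientation; "force": force on the tool from outside, world axes, zero at the start; "moment": the same for the moment, N m; "opening": opening from 0.0 (shut) to 1.0 (fully open); "grasp_force": force on a finger pad.
Only numpy, scipy, OpenCV 4.12 (cv2) and the standard library are available. Lean on these libraries where they do the work, as an engineer would, in place of code of your own. Each camera call takes 0.05 s, during which the arm holds its last target. There are 200 camera calls.

TASK

Pull the slide reader's dust shutter fully open by its grip. Of the three glass plates standing on edge in the rack, take the one with a clipped upper corner (the clip marks its frosted, labelled end) and put it, long lower edge first, into the sloping slot with its label face up and its frosted end by the small black sensor housing, without disturbing the square-cornered plates or anything else. Press it fully home against the sprung seat and finish still gripping it and holding it down there, since the reader reads only while the plate is held.

Things in the scene. Friction and masses are not known exactly. Their poses are not given: they have to be found in the camera images.
- check_plate: notched glass plate 100 x 8 x 60 mm, 120 g, on its long edge in the rack. Origin: middle of lower edge; z up (upper edge z = 60 mm), x along it to the frosted end (ends +-50 mm), y out of the label face (faces y = +-4 mm). Frosted over the last 26 mm at +x (shows through from behind); code on the +y face. That end's upper corner is clipped by 12 mm: upper left seen from the label side
- frosted_end (a point): middle of the check plate's frosted end, 37 mm from the plate's middle along its +x and 30 mm above its lower edge; axes as the plate's
- notch (a point): the clipped corner of the check plate, at x = 44 mm, z = 54 mm in the plate's frame; axes as the plate's. Grip the plate across its 8 mm thickness near the middle of its upper edge
- plain_plate_0: another glass plate of the same size, frosted and coded at one end too, but with four square corners; stands in another slot of the rack. Origin and axes as the check plate's. To be left there
- plain_plate_1: like plain_plate_0, in the remaining slot. To be left there
- rack: fixed white comb rack 120 x 134 mm with three plates on edge, 48 mm apart (40 mm clear between). Origin: middle of underside; x along the plates, y across, z up. The plates stand on its floor at z = 6 mm between comb blocks up to z = 30 mm (x = +-31 to +-41 mm; slots 10.6 mm wide). Its yaw varies over 4 rad; the plates' label faces point along its +y
- reader: slide reader: fixed white bench instrument, 156 mm deep, 188 wide, 121 high, turned toward the middle of the bench; its front slopes up at 40 degrees. Origin: middle of underside; x front to back, y to its left, z up. On the slope a slot with black surround under a grey shutter; above the slot's right end (y = -28 to -52 mm, from 15 mm up-slope of the slot's middle line) a black sensor housing 9 mm high
- port_mouth (a point): middle of the slot's mouth, on the slope. z: out of the slot, 40 degrees from vertical toward the front (the plate enters along -z); x: up the slope (the label face must look this way, up and away from the front); y: along the slot to the left (frosted end toward -y). Slot 11 x 104 mm, bevelled lead-in. Home: plate's lower edge 26 mm below the mouth, middle at the slot's middle, upper 34 mm standing out
- carriage (a joint): sprung seat in the slot, travel in m: 0 at rest (top 16 mm below the mouth), 0.010 pressed against its stop (26 mm below). The spring takes 3 N to start and 8 N at the stop, and pushes the plate back out if let go
- shutter (a joint): grey dust shutter over the slot (22 x 122 mm, 3 mm high), slides straight down the slope (along port_mouth's -x): 0 shut, 0.024 m fully open; starts shut or up to 6 mm open. Friction 3 N, stays where left; under 0.019 it is in the plate's way
- shutter_grip (a point): middle of the top of the shutter's upright grip, a bar 9 mm thick (along the slope), 24 mm long (along the slot), top 23 mm above the slope; shut, it stands over the slot's middle line, 44 mm left (+y) of the slot's middle; axes as port_mouth's
- carriage_top (a point): middle of the sprung seat's upper face, moves with it; axes as port_mouth's
- timer: flat bench timer, 62 x 62 x 18 mm, a bystander; origin: middle of its underside
- weighing_bottle: stoppered weighing bottle, 37 mm across, 51 mm high, a bystander; origin: middle of its underside
- petri_dish: open petri dish, 68 mm across, 14 mm high, a bystander; origin: middle of its underside
- vial: small capped sample vial, 23 mm across, 46 mm high, a bystander; origin: middle of its underside
Not all that is in view belongs to the job. Leave any blue look-alike of the check_plate alone.

How it is judged:
By the outcome, as a careful person would: the job done as asked, in the order asked, and still so for the second after the job is handed in, while the arm keeps its last pose, push and grip.
It also fails if it takes over 50 s, if anything falls off the work surface, if the arm or the gripper's body presses on something with over 40 N, if the wrist force passes 120 N, or if a joint passes its speed limit or range.

## Working session

There is one attempt and no reset: what is moved stays moved. The work goes in short steps, Python scripts to look and compute and a tool call to move; the robot and the scene stay as the last step left them, time stands still between calls to the robot, and variables do not carry over. Pictures are saved under pics/ and viewed, at most 10 in all, crops included, and the job is handed in when it is done.

Besides the shell and the picture viewer there is one more tool, called as a command line: name --pt "numbers of a row" for each row, then --argument value for the rest. send_rows: Moves the arm, as the interface text tells. Its arguments: {"type":"object","properties":{"plan":{"type":"array","items":{"type":"array","items":{"type":"number"}}}},"required":["plan"]}

```bash
ls; mkdir -p pics; python3 - <<'E'
from rig import *
import cv2,numpy as np
s=read_state();print(s,finger_overhang)
for n in("scene","top"):
    p,d=capture(n);c=calibration(n);print(n,c)
    cv2.imwrite(f"pics/{n}0.png",p);np.save(f"pics/{n}0.npy",d)
E
```

```text
pics
{'time_s': 0.0, 'joint_positions': array([-7.80663059e+01,  3.02795923e+01,  8.21559058e+01, -1.03512149e-04,
        6.76859992e+01, -1.02258640e+01]), 'qvel': array([ 5.08354153e-02, -5.28081731e-02, -1.20620765e-02, -2.96507722e-02,
        1.23530629e-01, -6.40506971e-05]), 'tau': array([ 1.68197294e-03, -4.40033305e+01, -1.76592529e+01,  6.33549714e-02,
        5.82508184e-02, -1.59969100e-04]), 'position': array([ 0.23563971, -0.57813953,  0.23556752]), 'tcp_rot': array([[ 9.26136874e-01,  3.77187350e-01, -4.40116646e-04],
       [ 3.77187420e-01, -9.26134627e-01,  2.07435037e-03],
       [ 3.74811452e-04, -2.08713883e-03, -9.99997752e-01]]), 'force': array([-0.66548545,  0.14780358, -0.58132529]), 'moment': array([-0.01818756, -0.02130441, -0.02358428]), 'grasp_force': 0.0, 'opening': 0.9996016884550709} 0.014
scene {'fx': 509.8486590851235, 'fy': 509.8486590851235, 'cx': 323.83027350933816, 'cy': 235.10052232786595, 'xyz': array([-0.58329691, -0.70056997,  0.68762404]), 'rotation': array([[ 0.49961916, -0.38343778,  0.77676004],
       [-0.86615731, -0.20835964,  0.4542662 ],
       [-0.01233738, -0.89975648, -0.4362179 ]])}
top {'fx': 453.77226462496594, 'fy': 453.77226462496594, 'cx': 318.6685698393072, 'cy': 243.82329329461004, 'xyz': array([ 0.30975448, -0.06461684,  1.07750063]), 'rotation': array([[-0.02119188, -0.98760828,  0.15550173],
       [-0.99977402,  0.02067283, -0.00495449],
       [ 0.00167843, -0.15557159, -0.98782319]])}
```

View pics/scene0.png

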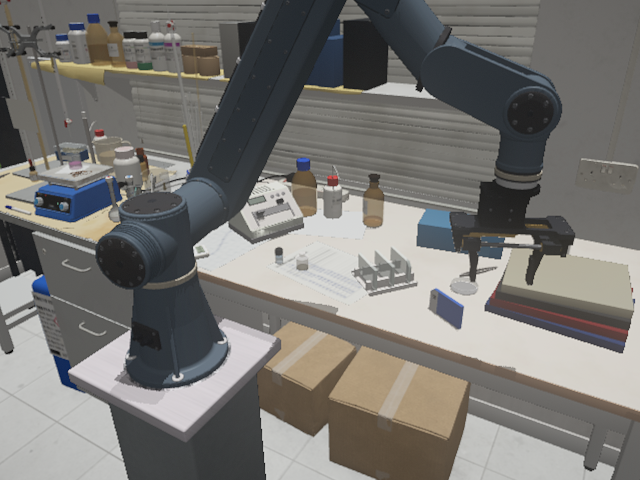

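View pics/top0.png

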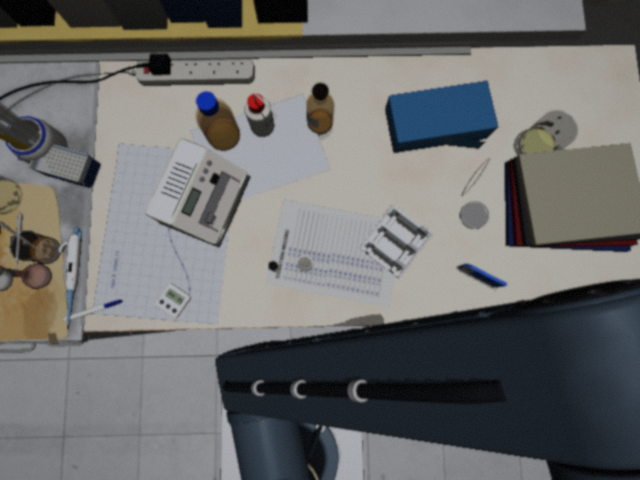

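```bash
cat >h.py <<'E'
import numpy as np,cv2
def world(n,d,c):
    v,u=np.mgrid[0:480,0:640]
    P=np.stack([(u-c['cx'])/c['fx']*d,(v-c['cy'])/c['fy']*d,d],-1)
    return P@c['rotation'].T+c['xyz']
def proj(p,c):
    q=(np.atleast_2d(p)-c['xyz'])@c['rotation']
    return np.c_[q[:,0]/q[:,2]*c['fx']+c['cx'],q[:,1]/q[:,2]*c['fy']+c['cy']]
E
python3 - <<'E'
from rig import calibration
from h import *
d=np.load('pics/top0.npy');im=cv2.imread('pics/top0.png');c=calibration('top');W=world('top',d,c)
z=W[...,2]
print('table z',np.median(z[300:320,200:300]))
def reg(u0,u1,v0,v1):
    m=np.zeros(z.shape,bool);m[v0:v1,u0:u1]=1;return m
m=reg(145,252,135,246)&(z>.02)&(z<.2)
P=W[m]; q=np.float32(P[:,:2]);r=cv2.minAreaRect(q*1000);print('reader',r,cv2.boxPoints(r),P[:,2].max())
# slope plane normals
N=np.cross(np.roll(W,-3,1)-np.roll(W,3,1),np.roll(W,-3,0)-np.roll(W,3,0));N/=np.linalg.norm(N,axis=2,keepdims=True)+1e-9
N*=np.sign(N[...,2:]);
s=m&(abs(N[...,2]-np.cos(np.radians(40)))<.06)
print(s.sum(),np.median(N[s],0)); n=np.median(N[s],0);print('az',np.degrees(np.arctan2(n[1],n[0])))
m=reg(355,440,200,280)&(z>.012)
P=W[m];r=cv2.minAreaRect(np.float32(P[:,:2]*1000));print('rack',r,cv2.boxPoints(r),P[:,2].max())
for nme,a in dict(timer=(155,195,280,315),bottle=(295,315,255,275),dish=(455,495,200,232),vial=(266,281,258,274),blue=(455,510,260,290)).items():
    mm=reg(*a)&(z>.006);print(nme,W[mm].mean(0),W[mm][:,2].max())
cv2.imwrite('pics/rackreader.png',np.hstack([cv2.resize(im[130:250,140:260],(390,390),interpolation=2),cv2.resize(im[195:285,350:440],(390,390),interpolation=2)]))
E
```

```text
table z -6.377244238331414e-05
reader ((627.9806518554688, 186.2705841064453), (156.458984375, 268.39508056640625), 66.88194274902344) [[473.84442  167.01266 ]
 [720.6868    61.633514]
 [782.1169   205.5285  ]
 [535.2745   310.90765 ]] 0.12624170423404324
1264 [-0.23259102 -0.57854684  0.76607263]
az -111.90142266832119
rack ((410.9237060546875, -193.37313842773438), (119.37899017333984, 319.40460205078125), 50.920902252197266) [[ 249.32274  -139.03352 ]
 [ 497.26904  -340.38385 ]
 [ 572.52466  -247.71275 ]
 [ 324.57837   -46.362427]] 1.0775006270382437
timer [0.35305058 0.2708774  0.01997398] 1.0775006270382437
bottle [ 0.42896335 -0.0360122   0.04920718] 1.0775006270382437
dish [ 0.53067521 -0.42431443  0.07507747] 1.0775006270382437
vial [0.42253084 0.03436953 0.05921436] 1.0775006270382437
blue [ 0.39180019 -0.43619335  0.06012574] 1.0775006270382437
```

View pics/rackreader.png

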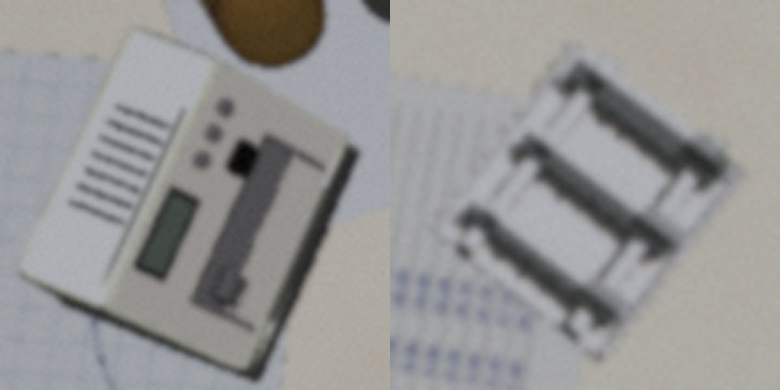

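```bash
python3 - <<'E'
from rig import *
from h import *
s=read_state();c=calibration('wrist');R=s['tcp_rot']
print(c['fx'],c['cx'],c['cy'],'cam in tool',R.T@(c['xyz']-s['position']),'\n',R.T@c['rotation'])
d=np.load('pics/top0.npy');ct=calibration('top');W=world('top',d,ct);z=W[...,2]
m=np.zeros(z.shape,bool);m[200:282,355:440]=1;m&=(z>.012)&(z<.12)
P=W[m];r=cv2.minAreaRect(np.float32(P[:,:2]*1000));print('rack',r,P[:,2].max())
print((np.array([.48,-.24,.40])-s['position'])@R)
E
```

```text
378.96058563106675 326.8327540699068 232.75921318633254 cam in tool [ 0.07721217 -0.00031786 -0.14807768] 
 [[ 2.33796219e-04 -9.58640564e-01 -2.84619421e-01]
 [ 9.99999940e-01  2.97021226e-04 -1.78977212e-04]
 [ 2.56112825e-04 -2.84619362e-01  9.58640576e-01]]
rack ((482.7027587890625, -251.96070861816406), (119.53343963623047, 133.649169921875), 50.58851623535156) 0.07185910016103403
[ 0.35391432 -0.22134031 -0.16377692]
```

send_rows --pt "0 0.0357 -0.0191 -0.0086 0" --pt "0 0.0357 -0.0191 -0.0086 0" --pt "0 0.0357 -0.0191 -0.0086 0" --pt "0 0.0357 -0.0191 -0.0086 0" --pt "0 0.0357 -0.0191 -0.0086 0" --pt "0 0.0357 -0.0191 -0.0086 0" --pt "0 0.0357 -0.0191 -0.0086 0" --pt "0 0.0357 -0.0191 -0.0086 0" --pt "0 0.0357 -0.0191 -0.0086 0" --pt "0 0.0357 -0.0191 -0.0086 0" --pt "0 0.0357 -0.0191 -0.0086 0" --pt "0 0 0 0 0"

```text
time_s: 1.1
position: [0.5246, -0.2304, 0.3328]
tcp_rot: [[0.923, 0.384, 0.005], [0.384, -0.923, 0.002], [0.006, 0.001, -1.0]]
force: [-0.6, 0.2, 0.1]
opening: 1.0
grasp_force: 0.0
```

```bash
python3 - <<'E'
from rig import *
from h import *
import pickle
s=read_state();c=calibration('wrist');p,d=capture('wrist')
print(s['time_s'],s['position'],s['joint_positions'],np.degrees(np.arctan2(s['tcp_rot'][1,0],s['tcp_rot'][0,0])))
pickle.dump((s,c,p,d),open('w1.pkl','wb'));cv2.imwrite('pics/w1.png',p)
E
```

```text
1.1 [ 0.52455365 -0.23039753  0.33276542] [-35.01361686  20.47671302  82.77063384   0.25760445  76.55917909
  32.34572182] 22.581286738205865
```

View pics/w1.png

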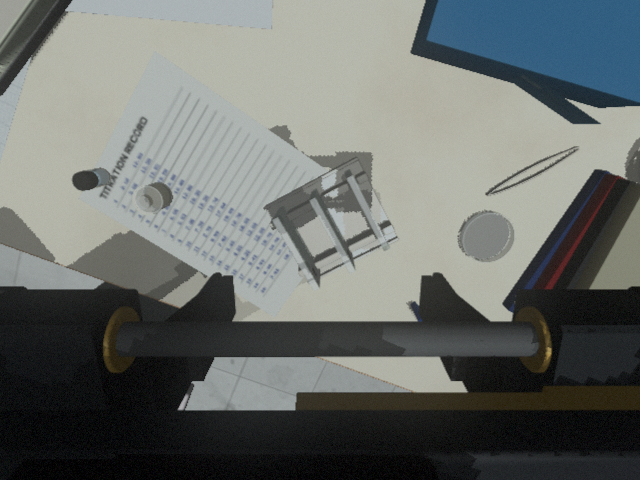

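```bash
python3 - <<'E'
from rig import *
from h import *
import pickle
s,c,p,d=pickle.load(open('w1.pkl','rb'))
cv2.imwrite('pics/w1c.png',cv2.resize(p[150:295,255:410],None,fx=4,fy=4,interpolation=2))
E
```

```text
(no output)
```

View pics/w1c.png

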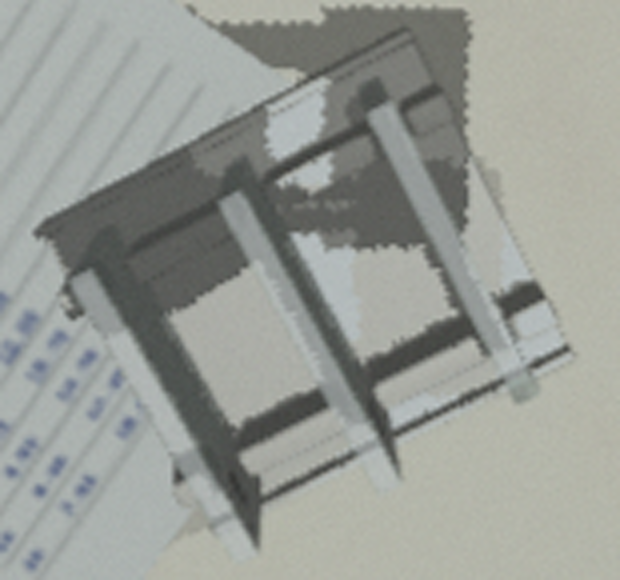

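```bash
python3 - <<'E'
from rig import *
from h import *
import pickle
s,c,p,d=pickle.load(open('w1.pkl','rb'));W=world('wrist',d,c);z=W[...,2]
m=np.zeros(z.shape,bool);m[150:295,255:410]=1;m&=(d>0)&(z>.01)&(z<.09)
a=np.radians(50.6);C=np.array([.4827,-.252]);
X=np.array([np.cos(a),np.sin(a)]);Y=np.array([-X[1],X[0]])
q=(W[m][:,:2]-C);x=q@X;y=q@Y;zz=W[m][:,2];uv=np.argwhere(m)
for lo in(-.075,-.025,.025):
    k=(y>lo)&(y<lo+.05)&(zz>.045)
    t=k&(zz>.0615);
    A=np.polyfit(x[t],y[t],1);print('ymid',np.median(y[t]),'fit',A,'x',x[t].min(),x[t].max(),'z',np.median(zz[t]),'uvmean',uv[t].mean(0))
    for b in np.arange(-.06,.06,.005):
        kk=k&(x>=b)&(x<b+.005)
        if kk.sum():print('%.3f n%d zmax %.4f ymed %.4f col %s'%(b,kk.sum(),zz[kk].max(),np.median(y[kk]),np.median(p[m][kk],0)))
E
```

```text
ymid -0.04907377840883773 fit [ 0.00187245 -0.04908283] x -0.041886698599398135 0.049875410798447664 z 0.06571477634166356 uvmean [210.24285714 366.37857143]
-0.050 n18 zmax 0.0588 ymed -0.0489 col [140.5 148.5 141.5]
-0.045 n18 zmax 0.0650 ymed -0.0495 col [149.  154.5 147.5]
-0.040 n25 zmax 0.0668 ymed -0.0488 col [154. 157. 149.]
-0.035 n29 zmax 0.0664 ymed -0.0494 col [181. 184. 177.]
-0.030 n30 zmax 0.0674 ymed -0.0492 col [161.  162.5 156.5]
-0.025 n32 zmax 0.0673 ymed -0.0490 col [152.  154.5 148.5]
-0.020 n28 zmax 0.0670 ymed -0.0496 col [154.5 155.  150. ]
-0.015 n29 zmax 0.0674 ymed -0.0486 col [153. 154. 148.]
-0.010 n32 zmax 0.0681 ymed -0.0489 col [154.  155.5 151. ]
-0.005 n30 zmax 0.0677 ymed -0.0490 col [153.  154.5 150. ]
-0.000 n32 zmax 0.0679 ymed -0.0490 col [153.  154.  148.5]
0.005 n29 zmax 0.0669 ymed -0.0493 col [151. 153. 148.]
0.010 n31 zmax 0.0676 ymed -0.0494 col [152. 154. 149.]
0.015 n29 zmax 0.0678 ymed -0.0495 col [152. 153. 148.]
0.020 n33 zmax 0.0673 ymed -0.0490 col [151. 153. 148.]
0.025 n35 zmax 0.0672 ymed -0.0491 col [153. 154. 148.]
0.030 n35 z
[... 2221 characters left out ...]
0447 col [148.  151.5 145.5]
-0.010 n43 zmax 0.0672 ymed 0.0443 col [167. 170. 165.]
-0.005 n45 zmax 0.0685 ymed 0.0448 col [169. 171. 165.]
-0.000 n44 zmax 0.0674 ymed 0.0447 col [158.5 160.5 154. ]
0.005 n45 zmax 0.0677 ymed 0.0442 col [169. 169. 163.]
0.010 n43 zmax 0.0677 ymed 0.0448 col [168. 172. 166.]
0.015 n46 zmax 0.0674 ymed 0.0449 col [169. 171. 166.]
0.020 n46 zmax 0.0670 ymed 0.0444 col [167.5 170.5 165. ]
0.025 n46 zmax 0.0675 ymed 0.0447 col [152.  152.5 147. ]
0.030 n46 zmax 0.0677 ymed 0.0445 col [143. 146. 140.]
0.035 n47 zmax 0.0673 ymed 0.0445 col [138. 141. 135.]
0.040 n45 zmax 0.0674 ymed 0.0448 col [143. 145. 138.]
0.045 n42 zmax 0.0674 ymed 0.0455 col [82.  85.  81.5]
```

send_rows --pt "0 0.0231 -0.0335 0 0" --pt "0 0.0231 -0.0335 0 0" --pt "0 0.0231 -0.0335 0 0" --pt "0 0.0231 -0.0335 0 0" --pt "0 0.0231 -0.0335 0 0" --pt "0 0.0231 -0.0335 0 0" --pt "0 0.0231 -0.0335 0 0" --pt "0 0.0231 -0.0335 0 0" --pt "0 0.0231 -0.0335 0 0" --pt "0 0.0231 -0.0335 0 0" --pt "0 0 0 0 0"

```text
time_s: 2.07
position: [0.6082, 0.1669, 0.3301]
tcp_rot: [[0.924, 0.382, -0.0], [0.382, -0.924, 0.004], [0.001, -0.003, -1.0]]
force: [-0.2, -0.5, -0.1]
opening: 1.006
grasp_force: 0.0
```

```bash
python3 - <<'E'
from rig import *
from h import *
import pickle
s=read_state();c=calibration('wrist');p,d=capture('wrist')
print(s['time_s'],s['position'],s['joint_positions'])
pickle.dump((s,c,p,d),open('w2.pkl','wb'));
W=world('w',d,c);z=W[...,2]
m=(z>.03)&(z<.14)&(abs(W[...,0]-.6)<.2)&(abs(W[...,1]-.17)<.2)&(np.arange(480)[:,None]<280)
N=np.cross(np.roll(W,-4,1)-np.roll(W,4,1),np.roll(W,-4,0)-np.roll(W,4,0));N/=np.linalg.norm(N,axis=2,keepdims=True)+1e-9;N*=np.sign(N[...,2:])
k=m&(abs(N[...,2]-.766)<.08)&(N[...,1]<-.4)
P=W[k]
for _ in range(6):
    c0=P.mean(0);n=np.linalg.svd(P-c0,full_matrices=False)[2][2];n*=np.sign(n[2]);r=(W[k]-c0)@n;P=W[k][abs(r)<.0015+.003*(_<2)]
print('n',n,np.degrees(np.arccos(n[2])),np.degrees(np.arctan2(n[1],n[0])),c0,len(P))
az=np.arctan2(n[1],n[0])+np.pi
y=np.array([-np.sin(az),np.cos(az),0]);x=np.cross(y,n)
Q=(W-c0)@np.stack([x,y,n],1)
h=Q[...,2]
print('heights hist',np.histogram(h[m&(abs(Q[...,0])<.06)&(abs(Q[...,1])<.09)],bins=np.arange(-.01,.03,.001)))
np.save('frame.npy',np.array([c0,x,y,n]))
v=np.clip((h+.005)/.03*255,0,255).astype(np.uint8)
ys,xs=np.where(m);r=(slice(ys.min(),ys.max()+1),slice(xs.min(),xs.max()+1));print(r)
H=cv2.applyColorMap(v,2)
o=np.hstack([p[r],H[r]]);f=min(800/o.shape[1],600/o.shape[0]);print(f);cv2.imwrite('pics/w2c.png',cv2.resize(o,None,fx=f,fy=f,interpolation=2))
E
```

```text
2.0667 [0.60817258 0.16694211 0.33008385] [ 5.11377751 25.76231015 74.52413767  0.21356008 79.70676269 72.60180893]
n [-0.2517677  -0.5926922   0.76506796] 40.086961511975744 -113.01513510388011 [0.58938467 0.1778544  0.09192583] 6467
heights hist (array([ 294,  312,  308,  308,  285,  334,  334,  482,  853, 4027, 3643,
        814,  992,  343,   77,   39,   37,   82,  124,   37,   20,   16,
         13,   17,   18,   16,   18,   13,   21,   13,   19,   46,   64,
          8,    0,    0,    0,    0,    0]), array([-1.00000000e-02, -9.00000000e-03, -8.00000000e-03, -7.00000000e-03,
       -6.00000000e-03, -5.00000000e-03, -4.00000000e-03, -3.00000000e-03,
       -2.00000000e-03, -1.00000000e-03, -8.67361738e-18,  1.00000000e-03,
        2.00000000e-03,  3.00000000e-03,  4.00000000e-03,  5.00000000e-03,
        6.00000000e-03,  7.00000000e-03,  8.00000000e-03,  9.00000000e-03,
        1.00000000e-02,  1.10000000e-02,  1.20000000e-02,  1.30000000e-02,
        1.40000000e-02,  1.50000000e-02,  1.60000000e-02,  1.70000000e-02,
        1.80000000e-02,  1.90000000e-02,  2.00000000e-02,  2.10000000e-02,
        2.20000000e-02,  2.30000000e-02,  2.40000000e-02,  2.50000000e-02,
        2.60000000e-02,  2.70000000e-02,  2.80000000e-02,  2.90000000e-02]))
(slice(np.int64(0), np.int64(280), None), slice(np.int64(171), np.int64(546), None))
1.0666666666666667
```

View pics/w2c.png

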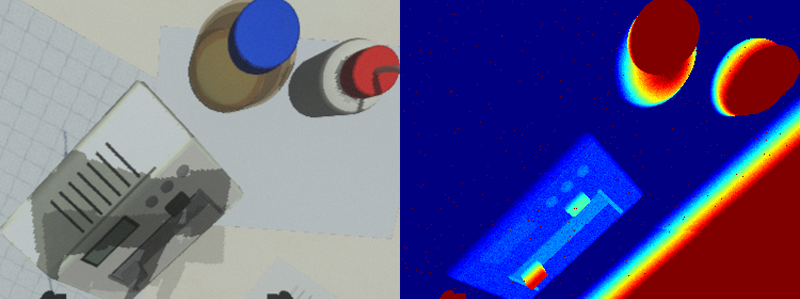

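```bash
python3 - <<'E'
from h import *
import pickle
s,c,p,d=pickle.load(open('w2.pkl','rb'));c0,x,y,n=np.load('frame.npy');W=world('w',d,c);Q=(W-c0)@np.stack([x,y,n],1)
m=(abs(Q[...,0])<.07)&(abs(Q[...,1])<.1)&(d>0)&(np.arange(480)[:,None]<300)
def show(nm,a,b,mm=m):
    k=mm&(Q[...,2]>a)&(Q[...,2]<b);k=cv2.morphologyEx(k.astype(np.uint8),cv2.MORPH_OPEN,np.ones((2,2)))>0
    q=Q[k];r=cv2.minAreaRect(np.float32(q[:,:2]*1000));print(nm,len(q),np.percentile(q,[1,50,99],axis=0).round(4).tolist(),r);return q
show('grip',.019,.026,m);q=show('housing',.0075,.0105,m&(Q[...,0]>0)&(Q[...,1]<0))
show('shut',.002,.0042)
# slope extents
k=m&(abs(Q[...,2])<.0015)
print('slope',np.percentile(Q[k],[.5,99.5],axis=0))
# unwarp slope plane picture 2px/mm
g=np.float32([[(-.06),(-.1)],[(-.06),(.1)],[.06,-.1],[.06,.1]])
src=np.float32(proj(np.array([c0+a*x+b*y for a,b in g]),c))
dst=np.float32([[(0.1-b)*3000,(.06-a)*3000] for a,b in g])
cv2.imwrite('pics/slope.png',cv2.warpPerspective(p,cv2.getPerspectiveTransform(src,dst),(600,360)))
E
```

```text
grip 147 [[-0.0593, 0.0385, -0.0008], [-0.0235, 0.052, 0.022], [-0.0187, 0.0746, 0.0233]] ((-38.3170280456543, 56.668785095214844), (25.563444137573242, 48.608489990234375), 68.92080688476562)
housing 74 [[-0.0022, -0.0757, 0.0073], [0.0013, -0.0352, 0.0085], [0.2886, -0.0228, 0.262]] ((143.51690673828125, -49.034454345703125), (21.564693450927734, 294.3114929199219), 83.7818374633789)
shut 1125 [[-0.0563, -0.0587, -0.0006], [-0.0243, -0.0115, 0.0026], [0.0222, 0.0707, 0.0061]] ((111.89210510253906, 0.090972900390625), (134.13650512695312, 360.4689025878906), 87.20297241210938)
slope [[-0.06901208 -0.08518467 -0.00143907]
 [ 0.04666385  0.09688223  0.00141916]]
```

View pics/slope.png

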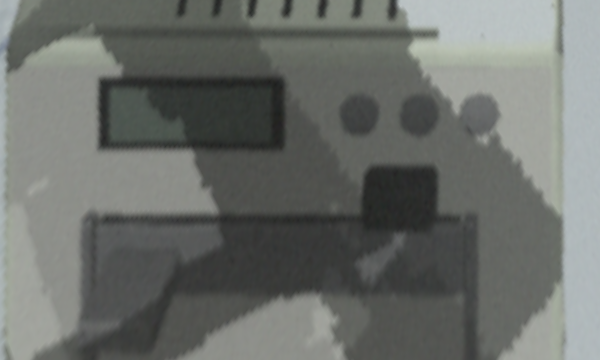

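```bash
python3 - <<'E'
from h import *
import pickle
s,c,p,d=pickle.load(open('w2.pkl','rb'));c0,x,y,n=np.load('frame.npy');W=world('w',d,c);Q=(W-c0)@np.stack([x,y,n],1)
def show(nm,b):
    k=np.ones(d.shape,bool)
    for i in range(3):k&=(Q[...,i]>b[i][0])&(Q[...,i]<b[i][1])
    q=Q[k];print(nm,len(q),(np.percentile(q,[2,10,50,90,98],axis=0)*1000).round(1).tolist())
show('grip',[(-.045,0),(.03,.075),(.0205,.0245)])
show('housing',[(-.02,.03),(-.06,-.01),(.0072,.0105)])
show('shut y ends',[(-.05,0),(-.065,-.045),(.0018,.0042)])
show('shut',[(-.05,.0),(-.02,.03),(.0018,.0042)])
# side rows: surround heights at x profile
for a in np.arange(-.06,.02,.003):
    k=(abs(Q[...,1]-.0)<.02)&(Q[...,0]>a)&(Q[...,0]<a+.003);print('%.3f %.4f %d'%(a,np.median(Q[k][:,2]),k.sum()),end=' | ')
g=(p.astype(int).sum(2)<110)&(abs(Q[...,2]-.0085)<.0025)&(abs(Q[...,0])<.03)&(abs(Q[...,1]+.035)<.03);print(Q[g].min(0),Q[g].max(0),g.sum())
E
```

```text
grip 129 [[-27.5, 38.6, 20.6], [-26.1, 40.5, 21.1], [-21.6, 50.1, 22.1], [-19.1, 59.4, 22.9], [-18.3, 61.4, 23.2]]
housing 191 [[-6.4, -44.9, 7.3], [-5.2, -43.0, 7.5], [0.4, -34.1, 8.4], [5.1, -24.9, 9.1], [6.4, -23.1, 9.7]]
shut y ends 204 [[-47.2, -58.6, 1.9], [-39.3, -57.9, 2.1], [-23.8, -53.2, 2.8], [-13.3, -46.9, 3.8], [-10.0, -45.5, 4.1]]
shut 545 [[-33.8, -19.0, 1.9], [-31.7, -15.1, 2.0], [-22.8, 4.4, 2.6], [-13.9, 25.0, 3.2], [-12.2, 28.7, 3.6]]
-0.060 -0.0002 51 | -0.057 -0.0000 56 | -0.054 0.0000 56 | -0.051 -0.0001 54 | -0.048 0.0000 53 | -0.045 -0.0001 63 | -0.042 -0.0000 54 | -0.039 0.0002 30 | -0.036 0.0022 23 | -0.033 0.0027 55 | -0.030 0.0025 69 | -0.027 0.0023 64 | -0.024 0.0025 67 | -0.021 0.0027 55 | -0.018 0.0025 71 | -0.015 0.0018 120 | -0.012 -0.0000 80 | -0.009 -0.0001 66 | -0.006 -0.0000 73 | -0.003 -0.0000 70 | 0.000 -0.0001 73 | 0.003 -0.0001 83 | 0.006 -0.0002 72 | 0.009 -0.0000 67 | 0.012 0.0001 81 | 0.015 0.0002 73 | 0.018 0.0003 76 | [-0.00393261 -0.02973802  0.00640954] [ 0.005756   -0.02397769  0.00880131] 6
```

```bash
cat >>h.py <<'E'
def rows(R,p,tgt,th,nrow):
    """straight path, vertical tool, yaw turns spread evenly; returns per-row tool deltas"""
    t0=np.arctan2(R[1,0],R[0,0]);dth=(np.radians(th)-t0+np.pi)%(2*np.pi)-np.pi
    st=(np.array(tgt)-p)/nrow;out=[]
    for i in range(nrow):
        t=t0+dth*i/nrow
        out.append([round(float(v),4) for v in (st@[np.cos(t),np.sin(t),0],st@[np.sin(t),-np.cos(t),0],-st[2],-dth/nrow)])
    return out
E
python3 - <<'E'
from rig import *
from h import *
c0,x,y,n=np.load('frame.npy');s=read_state()
g=c0-.0229*x+.050*y+.0225*n;print('grip',g,'x',x,'az',np.degrees(np.arctan2(x[1],x[0])))
t=g+[0,0,-.001+.001];print(s['position'])
a=t+[0,0,.06]
for r in rows(s['tcp_rot'],s['position'],a,67,7):print(r)
E
```

```text
grip [0.53084993 0.16794205 0.09439342] x [0.29912189 0.70416978 0.64394954] az 66.98486489611989
[0.60763097 0.16350973 0.32992768]
[-0.0099, -0.0048, 0.0251, -0.1112]
[-0.0093, -0.0058, 0.0251, -0.1112]
[-0.0086, -0.0068, 0.0251, -0.1112]
[-0.0078, -0.0077, 0.0251, -0.1112]
[-0.0069, -0.0086, 0.0251, -0.1112]
[-0.0059, -0.0093, 0.0251, -0.1112]
[-0.0048, -0.0099, 0.0251, -0.1112]
```

send_rows --pt "90 -0.0099 -0.0048 0.0251 -0.1112" --pt "90 -0.0093 -0.0058 0.0251 -0.1112" --pt "90 -0.0086 -0.0068 0.0251 -0.1112" --pt "90 -0.0078 -0.0077 0.0251 -0.1112" --pt "90 -0.0069 -0.0086 0.0251 -0.1112" --pt "90 -0.0059 -0.0093 0.0251 -0.1112" --pt "90 -0.0048 -0.0099 0.0251 -0.1112" --pt "90 0 0 0 0" --pt "90 0 0 0 0"

```text
time_s: 2.87
position: [0.5299, 0.1642, 0.1545]
tcp_rot: [[0.399, 0.917, -0.004], [0.917, -0.399, -0.001], [-0.002, -0.003, -1.0]]
force: [0.3, 0.8, 1.1]
opening: 0.648
grasp_force: 0.0
```

```bash
python3 - <<'E'
from rig import *
from h import *
s=read_state();print(s['position'],s['tcp_rot'],s['opening'])
g=np.array([0.53085,0.16794,0.0944]);print((g-s['position'])@s['tcp_rot'])
E
```

```text
[0.52990002 0.16417972 0.15446806] [[ 3.98834025e-01  9.17014727e-01 -3.92563046e-03]
 [ 9.17019795e-01 -3.98840466e-01 -9.89654081e-04]
 [-2.47322765e-03 -3.20517312e-03 -9.99991805e-01]] 0.6482184900611108
[ 0.0039757  -0.00043607  0.06006011]
```

send_rows --pt "90 0.002 0 0.025 0" --pt "90 0.002 0 0.02 0" --pt "90 0 0 0.015 0" --pt "90 0 0 0 0" --pt "255 0 0 0 0" --pt "255 0 0 0 0" --pt "255 0 0 0 0" --pt "255 0 0 0 0" --pt "255 0 0 0 0" --pt "255 0 0 0 0"

```text
time_s: 3.7
position: [0.5327, 0.1698, 0.0961]
tcp_rot: [[0.395, 0.919, 0.001], [0.919, -0.395, 0.0], [0.0, 0.0, -1.0]]
force: [-7.2, 3.5, 3.0]
opening: 0.277
grasp_force: 4.7
```

send_rows --pt "255 0 0 0 0" --pt "255 -0.0046 0 0.0039 0" --pt "255 -0.0046 0 0.0039 0" --pt "255 -0.0046 0 0.0039 0" --pt "255 -0.0038 0 0.0032 0" --pt "255 0 0 0 0" --pt "255 0 0 0 0"

```text
time_s: 4.28
position: [0.5254, 0.1535, 0.0809]
tcp_rot: [[0.395, 0.919, -0.0], [0.919, -0.395, 0.0], [-0.0, -0.0, -1.0]]
force: [-0.2, -0.8, 4.6]
opening: 0.268
grasp_force: 30.0
```

send_rows --pt "255 -0.0015 0 0.0013 0" --pt "255 -0.001 0 0.0008 0" --pt "255 0 0 0 0" --pt "255 0 0 0 0"

```text
time_s: 4.62
position: [0.5254, 0.1532, 0.0806]
tcp_rot: [[0.395, 0.918, 0.003], [0.918, -0.395, 0.003], [0.004, 0.001, -1.0]]
force: [-3.5, 7.1, 15.3]
opening: 0.268
grasp_force: 30.0
```

send_rows --pt "255 0.0015 0 -0.0015 0" --pt "60 0 0 0 0" --pt "60 0 0 0 0" --pt "60 0 0 -0.005 0" --pt "60 0 0 -0.03 0" --pt "60 0 0.01 -0.04 0" --pt "60 0 0.01 -0.04 0" --pt "60 0 0.01 -0.04 0" --pt "60 0 0.01 -0.04 0" --pt "60 0 0 0 0"

```text
time_s: 5.45
position: [0.569, 0.1362, 0.284]
tcp_rot: [[0.395, 0.918, 0.02], [0.918, -0.396, 0.0], [0.008, 0.018, -1.0]]
force: [1.7, 0.5, -0.2]
opening: 0.749
grasp_force: 0.0
```

```bash
python3 - <<'E'
from rig import *
from h import *
import pickle
s=read_state();c=calibration('wrist');p,d=capture('wrist')
print(s['time_s'],s['position'],s['qvel'].round(1))
pickle.dump((s,c,p,d),open('w3.pkl','wb'));
W=world('w',d,c);F=np.load('frame.npy');c0,x,y,n=F
Q=(W-c0)@np.stack([x,y,n],1)
k=(abs(Q[...,2])<.006)&(Q[...,0]>0.01)&(Q[...,0]<.045)&(abs(Q[...,1])<.08);P=W[k]
k2=(abs(Q[...,2])<.006)&(Q[...,0]>-.067)&(Q[...,0]<.045)&(abs(Q[...,1])<.08)
P=W[k2]
for i in range(6):
    b=np.median(P,0);nn=np.linalg.svd(P-P.mean(0),full_matrices=False)[2][2];nn*=np.sign(nn[2]);r=(W[k2]-P.mean(0))@nn;P=W[k2][abs(r)<.0012]
print('n',nn,np.degrees(np.arccos(nn[2])),np.degrees(np.arctan2(nn[1],nn[0])),'offset of old c0',(c0-P.mean(0))@nn)
def show(nm,b):
    k=np.ones(d.shape,bool)
    for i in range(3):k&=(Q[...,i]>b[i][0])&(Q[...,i]<b[i][1])
    q=Q[k];print(nm,len(q),(np.percentile(q,[1,5,50,95,99],axis=0)*1000).round(1).tolist())
show('grip',[(-.06,-.03),(.03,.075),(.0205,.0245)])
show('housing',[(-.02,.03),(-.06,-.01),(.0072,.0105)])
show('slot',[(-.04,-.005),(-.06,.07),(-.04,-.006)])
show('shut',[(-.065,-.02),(-.02,.03),(.0018,.0042)])
g=np.float32([[(-.06),(-.1)],[(-.06),(.1)],[.06,-.1],[.06,.1]])
src=np.float32(proj(np.array([c0+a*x+b*y for a,b in g]),c))
dst=np.float32([[(0.1-b)*3000,(.06-a)*3000] for a,b in g])
cv2.imwrite('pics/slope3.png',cv2.warpPerspective(p,cv2.getPerspectiveTransform(src,dst),(600,360)))
E
```

```text
5.45 [0.56897974 0.13622452 0.28395714] [ 0.4  3.4  7.2  0.4 -5.2  0.4]
n [-0.25037685 -0.59109336  0.76675946] 39.936223203245326 -112.95666967733717 offset of old c0 -0.00015032865449241767
grip 175 [[-51.2, 38.8, 20.6], [-50.3, 39.7, 21.1], [-45.4, 50.3, 22.4], [-42.2, 61.0, 23.3], [-41.8, 62.0, 23.5]]
housing 279 [[-7.2, -44.7, 7.3], [-6.3, -43.5, 7.5], [0.1, -33.0, 8.5], [5.5, -22.9, 9.3], [6.2, -22.0, 9.9]]
slot 516 [[-30.1, -45.0, -12.4], [-29.7, -40.3, -11.9], [-28.7, 9.8, -8.9], [-27.8, 54.7, -6.3], [-27.2, 58.4, -6.1]]
shut 732 [[-57.9, -19.6, 1.9], [-57.0, -17.6, 2.0], [-46.0, 5.1, 2.7], [-36.5, 27.3, 3.5], [-35.4, 29.3, 3.9]]
```

View pics/slope3.png

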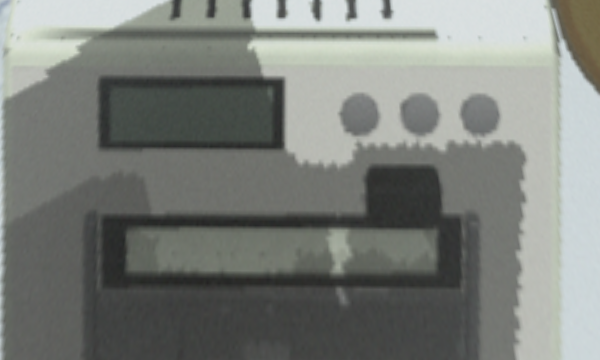

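```bash
python3 - <<'E'
from rig import *
from h import *
s=read_state();print(s['position'])
for r in rows(s['tcp_rot'],s['position'],[.5193,-.2846,.17],50.6,12):print(r)
E
```

```text
[0.5660987  0.1363763  0.28010476]
[-0.0338, 0.0103, 0.0092, 0.0234]
[-0.0335, 0.0111, 0.0092, 0.0234]
[-0.0332, 0.0119, 0.0092, 0.0234]
[-0.033, 0.0126, 0.0092, 0.0234]
[-0.0327, 0.0134, 0.0092, 0.0234]
[-0.0323, 0.0142, 0.0092, 0.0234]
[-0.032, 0.0149, 0.0092, 0.0234]
[-0.0316, 0.0157, 0.0092, 0.0234]
[-0.0313, 0.0164, 0.0092, 0.0234]
[-0.0309, 0.0171, 0.0092, 0.0234]
[-0.0305, 0.0178, 0.0092, 0.0234]
[-0.03, 0.0186, 0.0092, 0.0234]
```

send_rows --pt "165 -0.0338 0.0103 0.0092 0.0234" --pt "165 -0.0335 0.0111 0.0092 0.0234" --pt "165 -0.0332 0.0119 0.0092 0.0234" --pt "165 -0.033 0.0126 0.0092 0.0234" --pt "165 -0.0327 0.0134 0.0092 0.0234" --pt "165 -0.0323 0.0142 0.0092 0.0234" --pt "165 -0.032 0.0149 0.0092 0.0234" --pt "165 -0.0316 0.0157 0.0092 0.0234" --pt "165 -0.0313 0.0164 0.0092 0.0234" --pt "165 -0.0309 0.0171 0.0092 0.0234" --pt "165 -0.0305 0.0178 0.0092 0.0234" --pt "165 -0.03 0.0186 0.0092 0.0234" --pt "165 0 0 0 0" --pt "165 0 0 0 0" --pt "165 0 0 0 0"

```text
time_s: 6.75
position: [0.5144, -0.2832, 0.1631]
tcp_rot: [[0.634, 0.773, -0.003], [0.773, -0.634, 0.003], [0.0, -0.004, -1.0]]
force: [1.3, 0.6, -0.0]
opening: 0.352
grasp_force: 0.0
```

```bash
python3 - <<'E'
from rig import *
from h import *
import pickle
s=read_state();c=calibration('wrist');p,d=capture('wrist')
print(s['time_s'],s['position'],s['opening'],np.degrees(np.arctan2(s['tcp_rot'][1,0],s['tcp_rot'][0,0])))
pickle.dump((s,c,p,d),open('w4.pkl','wb'))
W=world('w',d,c);T=(W-s['position'])@s['tcp_rot']
m=(abs(W[...,2]-.066)<.0035)&(abs(T[...,1])<.015)&(abs(T[...,0])<.1)&(d>0)
q=T[m];print(m.sum(),q.min(0),q.max(0),np.polyfit(q[:,0],q[:,1],1))
for a in np.arange(-.06,.065,.01):
    k=abs(q[:,0]-a)<.005
    if k.sum()>3:print('%.3f'%a,k.sum(),np.percentile(q[k,1],[3,50,97]).round(4),np.median(q[k,2]).round(4))
E
```

```text
6.75 [ 0.51440616 -0.28322     0.16312278] 0.35244490888222363 50.63244860155383
1565 [-0.03747641  0.001216    0.09529501] [0.05324379 0.00920843 0.10043497] [-0.00198663  0.00510686]
-0.040 22 [0.0015 0.0047 0.0086] 0.0991
-0.030 154 [0.0014 0.0053 0.0092] 0.0973
-0.020 158 [0.0014 0.0052 0.0091] 0.0974
-0.010 164 [0.0014 0.0048 0.009 ] 0.0973
0.000 167 [0.0014 0.0048 0.0089] 0.0973
0.010 177 [0.0013 0.0053 0.0088] 0.0973
0.020 171 [0.0013 0.0047 0.0086] 0.0974
0.030 180 [0.0013 0.0049 0.0085] 0.0973
0.040 202 [0.0012 0.0051 0.0091] 0.0973
0.050 170 [0.0012 0.0051 0.009 ] 0.0974
```

send_rows --pt "165 0.003 0.005 0 0" --pt "165 0 0 0.035 0" --pt "165 0 0 0.035 0" --pt "165 0 0 0.02 0" --pt "165 0 0 0.015 0" --pt "165 0 0 0 0" --pt "255 0 0 0 0" --pt "255 0 0 0 0" --pt "255 0 0 0 0" --pt "255 0 0 0 0" --pt "255 0 0 0 0" --pt "255 0 0 0 0"

```text
time_s: 7.8
position: [0.522, -0.2854, 0.0608]
tcp_rot: [[0.634, 0.773, 0.002], [0.773, -0.634, -0.001], [0.0, 0.002, -1.0]]
force: [-0.8, 1.1, 4.9]
opening: 0.084
grasp_force: 30.0
```

send_rows --pt "255 0 0 -0.01 0" --pt "255 0 0 -0.03 0" --pt "255 0 0 -0.035 0" --pt "255 0 0 -0.035 0" --pt "255 0 0 -0.035 0" --pt "255 0 0 -0.035 0" --pt "255 0 0 0 0"

```text
time_s: 8.38
position: [0.5248, -0.2878, 0.2479]
tcp_rot: [[0.634, 0.773, 0.012], [0.774, -0.634, -0.01], [-0.0, 0.016, -1.0]]
force: [0.5, -0.4, -1.7]
opening: 0.091
grasp_force: 30.0
```

```bash
python3 - <<'E'
from rig import *
from h import *
import pickle
from scipy.optimize import least_squares
s=read_state();print(s['time_s'],s['position'],s['joint_positions'],s['grasp_force'],s['opening'])
S=[pickle.load(open(f'w{i}.pkl','rb'))[0] for i in(1,2,3,4)]+[s]
J=np.radians([q['joint_positions'] for q in S]);P=np.array([q['position'] for q in S])
J=np.vstack([J,np.radians([-78.0663,30.2796,82.1559,0,67.686,-10.226])]);P=np.vstack([P,[.23564,-.57814,.23557]])
def fk(p,j):
    a,L,A,B,h,D=p;f=j[1]+j[2];g=f+j[4]
    return np.array([a+L*np.sin(j[1])+A*np.sin(f)+B*np.cos(f)+D*np.sin(g),h+L*np.cos(j[1])+A*np.cos(f)-B*np.sin(f)+D*np.cos(g)])
def res(p):return np.concatenate([fk(p,j)-[np.hypot(*q[:2]),q[2]] for j,q in zip(J,P)]+[[1e-3*(p[0]),1e-3*(p[4]-.3),1e-3*(p[5]-.25)]])
r=least_squares(res,[0,.5,.4,0,.3,.25]);print(r.x,abs(r.fun).max())
print(np.degrees(np.arctan2(P[:,1],P[:,0])),np.degrees(J[:,0]))
for j2,j3,j5 in [(16,12.5,151.6),(70,12.5,97.5),(50,12.5,117.5),(0,28.4,151.6),(-20,48.4,151.6),(-40,68.4,151.6),(-25,12.5,151.6),(-43,31,151.6),(40,140,0),(-20,140,60),(-43,140,83)]:
    print(j2,j3,j5,fk(r.x,np.radians([0,j2,j3,0,j5,0])).round(3),'tilt',180-(j2+j3+j5))
E
```

```text
8.3833 [ 0.52480179 -0.28782228  0.2478983 ] [-3.94296872e+01  2.70956918e+01  8.59518211e+01  5.46118391e-04
  6.60525322e+01 -1.07261142e-01] 29.99738484621048 0.09050928202595038
[0.01296687 0.57896242 0.3920558  0.11041695 0.26541714 0.27791958] 0.00022590243507281116
[-23.71232316  15.34950346  13.46424949 -28.83615257 -28.74212415
 -67.82502919] [-35.01361686   5.11377751   2.54102813 -39.74429417 -39.42968718
 -78.0663    ]
16 12.5 151.6 [0.456 0.836] tilt -0.09999999999999432
70 12.5 97.5 [0.96  0.127] tilt 0.0
50 12.5 117.5 [0.855 0.443] tilt 0.0
0 28.4 151.6 [0.297 0.859] tilt 0.0
-20 48.4 151.6 [0.099 0.824] tilt 0.0
-40 68.4 151.6 [-0.076  0.723] tilt 0.0
-25 12.5 151.6 [-0.027  0.987] tilt 40.900000000000006
-43 31 151.6 [-0.175  0.884] tilt 40.400000000000006
40 140 0 [0.275 0.039] tilt 0
-20 140 60 [0.099 0.24 ] tilt 0
-43 140 83 [-0.006  0.254] tilt 0
```

```bash
python3 - <<'E'
from rig import *
from h import *
for n in('scene','top'):
    d=np.load(f'pics/{n}0.npy');W=world(n,d,calibration(n));k=(d>0)&(W[...,2]>.15)&(W[...,1]>.3)&(W[...,1]<1.4)&(W[...,0]>-.4)&(W[...,0]<.9)
    q=W[k];print(n,len(q))
    H=np.zeros((13,11))
    for a,b,z in q:
        i=int((a+.4)*10);j=int((b-.3)*10)
        if z<1.0:H[i,j]=max(H[i,j],z)
    print(H.round(2))
E
```

```text
scene 13808
[[0.   0.   0.   0.   0.   0.   0.   0.   0.   0.   0.  ]
 [0.   0.   0.   0.   0.   0.   0.   0.   0.   0.   0.  ]
 [0.   0.   0.   0.   0.   0.   0.   0.   0.   0.   0.  ]
 [0.   0.   0.   0.   0.   0.   0.   0.   0.   0.   0.  ]
 [0.   0.   0.   0.   0.   0.   0.   0.   0.   0.   0.  ]
 [0.   0.   0.   0.   0.   0.   0.   0.   0.   0.   0.  ]
 [0.   0.   0.   0.   0.   0.   0.   0.   0.   0.   0.  ]
 [0.   0.   0.16 0.15 0.   0.   0.   0.   0.   0.   0.  ]
 [0.   0.   0.17 0.16 0.   0.2  0.19 0.   0.57 0.58 0.  ]
 [0.   0.   0.   0.   0.   0.   0.   0.66 0.58 0.66 0.54]
 [0.   0.   0.27 0.59 0.   0.16 0.16 0.27 0.   0.   0.52]
 [0.59 0.59 0.56 0.64 0.59 0.58 0.55 0.58 0.61 0.57 0.52]
 [0.59 0.59 0.51 0.59 0.59 0.57 0.55 0.59 0.61 0.57 0.53]]
top 4174
[[0.   0.   0.   0.   0.   0.   0.   0.   0.   0.   0.  ]
 [0.   0.   0.   0.   0.   0.   0.   0.   0.   0.   0.  ]
 [0.   0.   0.   0.   0.   0.   0.   0.   0.   0.   0.  ]
 [0.   0.   0.   0.   0.   0.   0.   0.   0.   0.   0.  ]
 [0.   0.   0.   0.   0.   0.   0.   0.   0.   0.   0.  ]
 [0.   0.   0.   0.   0.   0.   0.   0.   0.   0.   0.  ]
 [0.   0.   0.   0.   0.   0.   0.   0.   0.   0.   0.  ]
 [0.   0.   0.   0.   0.   0.   0.   0.   0.   0.   0.  ]
 [0.   0.   0.17 0.   0.   0.   0.   0.   0.   0.   0.  ]
 [0.   0.   0.   0.   0.   0.   0.   0.   0.   0.   0.  ]
 [0.   0.   0.17 0.16 0.   0.   0.   0.   0.   0.   0.  ]
 [0.49 0.46 0.22 0.16 0.   0.   0.   0.   0.   0.   0.  ]
 [0.   0.   0.   0.   0.   0.   0.   0.   0.   0.   0.  ]]
```

```bash
python3 - <<'E'
from rig import *
from h import *
s=read_state()
for r in rows(s['tcp_rot'],s['position'],[.38,.26,.38],104,15):print(r,end=',')
E
```

```text
[0.0221, -0.0306, -0.0088, -0.062],[0.024, -0.0292, -0.0088, -0.062],[0.0258, -0.0276, -0.0088, -0.062],[0.0274, -0.026, -0.0088, -0.062],[0.029, -0.0242, -0.0088, -0.062],[0.0304, -0.0224, -0.0088, -0.062],[0.0318, -0.0205, -0.0088, -0.062],[0.033, -0.0185, -0.0088, -0.062],[0.034, -0.0164, -0.0088, -0.062],[0.035, -0.0142, -0.0088, -0.062],[0.0358, -0.012, -0.0088, -0.062],[0.0365, -0.0098, -0.0088, -0.062],[0.037, -0.0075, -0.0088, -0.062],[0.0374, -0.0052, -0.0088, -0.062],[0.0377, -0.0029, -0.0088, -0.062],
```

send_rows --pt "255 0.0221 -0.0306 -0.0088 -0.062" --pt "255 0.024 -0.0292 -0.0088 -0.062" --pt "255 0.0258 -0.0276 -0.0088 -0.062" --pt "255 0.0274 -0.026 -0.0088 -0.062" --pt "255 0.029 -0.0242 -0.0088 -0.062" --pt "255 0.0304 -0.0224 -0.0088 -0.062" --pt "255 0.0318 -0.0205 -0.0088 -0.062" --pt "255 0.033 -0.0185 -0.0088 -0.062" --pt "255 0.034 -0.0164 -0.0088 -0.062" --pt "255 0.035 -0.0142 -0.0088 -0.062" --pt "255 0.0358 -0.012 -0.0088 -0.062" --pt "255 0.0365 -0.0098 -0.0088 -0.062" --pt "255 0.037 -0.0075 -0.0088 -0.062" --pt "255 0.0374 -0.0052 -0.0088 -0.062" --pt "255 0.0377 -0.0029 -0.0088 -0.062" --pt "255 0 0 0 0"

```text
time_s: 9.72
position: [0.3749, 0.2684, 0.3733]
tcp_rot: [[-0.25, 0.968, 0.002], [0.968, 0.25, 0.005], [0.005, 0.004, -1.0]]
force: [1.1, -0.1, -1.6]
opening: 0.086
grasp_force: 30.0
```

```bash
python3 - <<'E'
from rig import *
from h import *
s=read_state();print(s['position'],s['joint_positions'].round(1),np.degrees(np.arctan2(s['tcp_rot'][1,0],s['tcp_rot'][0,0])))
for r in rows(s['tcp_rot'],s['position'],[.23,.81,.45],157,16):print([255]+r,end=',')
E
```

```text
[0.37492856 0.26843608 0.37334061] [21.5  8.4 93.3  0.2 78.1  7. ] 104.47489297846272
[255, 0.035, -0.0003, -0.0048, -0.0573],[255, 0.035, 0.0017, -0.0048, -0.0573],[255, 0.0348, 0.0037, -0.0048, -0.0573],[255, 0.0346, 0.0057, -0.0048, -0.0573],[255, 0.0342, 0.0077, -0.0048, -0.0573],[255, 0.0337, 0.0096, -0.0048, -0.0573],[255, 0.0331, 0.0115, -0.0048, -0.0573],[255, 0.0324, 0.0134, -0.0048, -0.0573],[255, 0.0316, 0.0152, -0.0048, -0.0573],[255, 0.0306, 0.017, -0.0048, -0.0573],[255, 0.0296, 0.0187, -0.0048, -0.0573],[255, 0.0285, 0.0204, -0.0048, -0.0573],[255, 0.0273, 0.022, -0.0048, -0.0573],[255, 0.026, 0.0235, -0.0048, -0.0573],[255, 0.0246, 0.025, -0.0048, -0.0573],[255, 0.0231, 0.0263, -0.0048, -0.0573],
```

send_rows --pt "255 0.035 -0.0003 -0.0048 -0.0573" --pt "255 0.035 0.0017 -0.0048 -0.0573" --pt "255 0.0348 0.0037 -0.0048 -0.0573" --pt "255 0.0346 0.0057 -0.0048 -0.0573" --pt "255 0.0342 0.0077 -0.0048 -0.0573" --pt "255 0.0337 0.0096 -0.0048 -0.0573" --pt "255 0.0331 0.0115 -0.0048 -0.0573" --pt "255 0.0324 0.0134 -0.0048 -0.0573" --pt "255 0.0316 0.0152 -0.0048 -0.0573" --pt "255 0.0306 0.017 -0.0048 -0.0573" --pt "255 0.0296 0.0187 -0.0048 -0.0573" --pt "255 0.0285 0.0204 -0.0048 -0.0573" --pt "255 0.0273 0.022 -0.0048 -0.0573" --pt "255 0.026 0.0235 -0.0048 -0.0573" --pt "255 0.0246 0.025 -0.0048 -0.0573" --pt "255 0.0231 0.0263 -0.0048 -0.0573" --pt "255 0 0 0 0"

```text
time_s: 11.13
position: [0.235, 0.8122, 0.4414]
tcp_rot: [[-0.919, 0.393, -0.002], [0.393, 0.919, 0.0], [0.002, -0.001, -1.0]]
force: [-1.4, -0.2, -3.3]
opening: 0.09
grasp_force: 30.0
```

```bash
cat >st.py <<'E'
from rig import *
from h import *
s=read_state();z=s['tcp_rot'][:,2];x=s['tcp_rot'][:,0]
print('t',s['time_s'],s['position'].round(4),'J',s['joint_positions'].round(1),'tilt',np.degrees(np.arccos(-z[2])).round(2),'az',np.degrees(np.arctan2(z[1],z[0])).round(1),'x az,el',np.degrees(np.arctan2(x[1],x[0])).round(2),np.degrees(np.arcsin(x[2])).round(2),'F',s['force'].round(1),s['opening'])
E
python3 st.py
```

```text
t 11.1333 [0.235  0.8122 0.4414] J [ 6.630e+01  4.780e+01  1.710e+01  1.000e-01  1.152e+02 -5.000e-01] tilt 0.14 az 177.9 x az,el 156.85 0.13 F [-1.4 -0.2 -3.3] 0.09015104028369571
```

send_rows --pt "255 0 0.03 0 0" --pt "255 0 0.03 0 0" --pt "255 0 0.03 0 0"

```text
time_s: 11.38
position: [0.2588, 0.84, 0.4186]
tcp_rot: [[-0.917, 0.399, 0.01], [0.4, 0.916, 0.034], [0.004, 0.035, -0.999]]
force: [-0.6, 0.1, -1.0]
opening: 0.089
grasp_force: 30.0
```

```bash
python3 st.py
```

```text
t 11.3833 [0.2588 0.84   0.4186] J [ 65.5  51.4  12.7   0.3 113.9  -0.8] tilt 2.05 az 73.5 x az,el 156.45 0.25 F [-0.6  0.1 -1. ] 0.0893459019979812
```

send_rows --pt "255 0 0.041 0 0" --pt "255 0 0.041 0 0" --pt "255 0 0.041 0 0" --pt "255 0 0.041 0 0" --pt "255 0 0 0 0"

```text
time_s: 11.8
position: [0.2905, 0.88, 0.3763]
tcp_rot: [[-0.916, 0.399, 0.039], [0.401, 0.908, 0.122], [0.014, 0.128, -0.992]]
force: [0.3, -0.7, -2.1]
opening: 0.09
grasp_force: 30.0
```

```bash
python3 st.py
```

```text
t 11.8 [0.2905 0.88   0.3763] J [ 64.5  54.2  12.8   1.1 105.6  -1.5] tilt 7.38 az 72.5 x az,el 156.38 0.79 F [ 0.3 -0.7 -2.1] 0.09016737778204563
```

send_rows --pt "255 -0.012 0.036 -0.016 0" --pt "255 -0.012 0.036 -0.016 0" --pt "255 -0.012 0.036 -0.016 0" --pt "255 -0.012 0.036 -0.016 0" --pt "255 -0.012 0.036 -0.016 0" --pt "255 -0.012 0.036 -0.016 0" --pt "255 -0.012 0.036 -0.016 0" --pt "255 -0.012 0.036 -0.016 0"

```text
time_s: 12.47
position: [0.3971, 0.8651, 0.4585]
tcp_rot: [[-0.917, 0.382, 0.113], [0.398, 0.864, 0.308], [0.02, 0.327, -0.945]]
force: [0.1, 0.3, -2.4]
opening: 0.09
grasp_force: 30.0
```

```bash
python3 st.py
```

```text
t 12.4667 [0.3971 0.8651 0.4585] J [57.4 49.8 12.5  4.1 98.9 -7.7] tilt 19.14 az 69.8 x az,el 156.57 1.12 F [ 0.1  0.3 -2.4] 0.09048138324848769
```

send_rows --pt "255 0 0.034 -0.024 0" --pt "255 0 0.034 -0.024 0" --pt "255 0 0.034 -0.024 0" --pt "255 0 0.034 -0.024 0" --pt "255 0 0.034 -0.024 0" --pt "255 0 0.034 -0.024 0" --pt "255 0 0.034 -0.024 0"

```text
time_s: 13.05
position: [0.3836, 0.8416, 0.5925]
tcp_rot: [[-0.918, 0.356, 0.177], [0.397, 0.801, 0.448], [0.017, 0.481, -0.876]]
force: [0.8, 0.1, -1.6]
opening: 0.085
grasp_force: 30.0
```

```bash
python3 st.py
```

```text
t 13.05 [0.3836 0.8416 0.5925] J [56.8 41.8 12.5  5.6 97.3 -7.4] tilt 28.79 az 68.4 x az,el 156.6 1.0 F [ 0.8  0.1 -1.6] 0.0847772415978934
```

send_rows --pt "255 -0.006 0.035 -0.02 0" --pt "255 -0.006 0.035 -0.02 0" --pt "255 -0.006 0.035 -0.02 0" --pt "255 -0.006 0.035 -0.02 0" --pt "255 -0.006 0.035 -0.02 0" --pt "255 -0.006 0.035 -0.02 0" --pt "255 -0.006 0.035 -0.02 0" --pt "255 0 0 0 0"

```text
time_s: 13.72
position: [0.4059, 0.7951, 0.7094]
tcp_rot: [[-0.915, 0.321, 0.243], [0.403, 0.712, 0.575], [0.011, 0.624, -0.781]]
force: [-0.7, 0.2, 0.0]
opening: 0.088
grasp_force: 30.0
```

```bash
python3 st.py
```

```text
t 13.7167 [0.4059 0.7951 0.7094] J [52.9 35.  12.5  8.8 94.7 -9.4] tilt 38.65 az 67.1 x az,el 156.26 0.65 F [-0.7  0.2  0. ] 0.08771626963133893
```

send_rows --pt "255 -0.002 0.035 -0.02 0" --pt "255 0 0 0 0"

```text
time_s: 13.88
position: [0.4033, 0.7905, 0.7239]
tcp_rot: [[-0.916, 0.315, 0.25], [0.402, 0.7, 0.59], [0.011, 0.641, -0.768]]
force: [-1.1, -0.1, 0.1]
opening: 0.093
grasp_force: 30.0
```

```bash
cat >tr.py <<'E'
# rows to bring TCP to a port-frame target with fixed tilt
from rig import *
from h import *
import sys
c0,x,y,n=np.load('frame.npy');M=c0-.0224*x+.0063*y;B=np.stack([x,y,n],1)
s=read_state();R=s['tcp_rot'];cur=(s['position']-M)@B
print('TCP in port mm',(cur*1000).round(1),'tool axes in port\n',(B.T@R).round(3),'F port',(s['force']@B).round(1))
if len(sys.argv)>1:
    t=np.array([float(a) for a in sys.argv[1:4]])/1000;D=(M+B@t-s['position'])@R;print('delta tool',D.round(4),'rows',np.linalg.norm(D)/.041)
E
python3 st.py; python3 tr.py 0 0 120
```

```text
t 13.8833 [0.4033 0.7905 0.7239] J [52.8 34.1 12.5  9.2 94.4 -9.4] tilt 39.87 az 67.1 x az,el 156.31 0.65 F [-1.1 -0.1  0.1] 0.09263237211484725
TCP in port mm [805.1 404.5 167.2] tool axes in port
 [[ 0.016  1.    -0.004]
 [ 1.    -0.016  0.001]
 [ 0.001 -0.004 -1.   ]] F port [-0.3  1.   0.4]
delta tool [-0.4176 -0.7982  0.0499] rows 22.005933508432364
```

send_rows --pt "255 -0.019 -0.0363 0.002 -0.016" --pt "255 -0.019 -0.0363 0.002 0" --pt "255 -0.019 -0.0363 0.002 0" --pt "255 -0.019 -0.0363 0.002 0" --pt "255 -0.019 -0.0363 0.002 0" --pt "255 -0.019 -0.0363 0.002 0" --pt "255 -0.019 -0.0363 0.002 0" --pt "255 -0.019 -0.0363 0.002 0" --pt "255 -0.019 -0.0363 0.002 0" --pt "255 -0.019 -0.0363 0.002 0" --pt "255 -0.019 -0.0363 0.002 0" --pt "255 -0.019 -0.0363 0.002 0" --pt "255 -0.019 -0.0363 0.002 0" --pt "255 -0.019 -0.0363 0.002 0" --pt "255 -0.019 -0.0363 0.002 0" --pt "255 -0.019 -0.0363 0.002 0" --pt "255 0 0 0 0"

```text
time_s: 15.3
position: [0.5138, 0.2844, 0.3267]
tcp_rot: [[-0.917, 0.313, 0.246], [0.398, 0.709, 0.582], [0.008, 0.632, -0.775]]
force: [-0.4, 0.4, -1.2]
opening: 0.084
grasp_force: 30.0
```

```bash
python3 st.py; python3 tr.py 0 0 110
```

```text
t 15.3 [0.5138 0.2844 0.3267] J [  0.5  15.3 103.6  46.1  53.6 -91.8] tilt 39.2 az 67.1 x az,el 156.52 0.44 F [-0.4  0.4 -1.2] 0.08426481318020408
TCP in port mm [226.  104.9 135.6] tool axes in port
 [[ 0.011  1.    -0.015]
 [ 1.    -0.011  0.001]
 [ 0.001 -0.015 -1.   ]] F port [-0.6  0.5 -1. ]
delta tool [-0.1074 -0.2244  0.0289] rows 6.10885487471619
```

send_rows --pt "255 -0.0153 -0.032 0.003 -0.01" --pt "255 -0.0153 -0.032 0.003 0" --pt "255 -0.0153 -0.032 0.003 0" --pt "255 -0.0153 -0.032 0.003 0" --pt "255 -0.0153 -0.032 0.003 0" --pt "255 -0.0153 -0.032 0.003 0" --pt "255 -0.0153 -0.032 0.003 0" --pt "255 0 0 0 0" --pt "255 0 0 0 0" --pt "255 0 0 0 0"

```text
time_s: 16.13
position: [0.5509, 0.1017, 0.1734]
tcp_rot: [[-0.923, 0.295, 0.247], [0.385, 0.712, 0.587], [-0.003, 0.637, -0.771]]
force: [-0.2, 1.0, -0.7]
opening: 0.092
grasp_force: 30.0
```

```bash
python3 st.py; python3 tr.py 0 0 90;python3 - <<'E'
from rig import *
from h import *
import pickle
s=read_state();c=calibration('wrist');p,d=capture('wrist');pickle.dump((s,c,p,d),open('w5.pkl','wb'))
cv2.imwrite('pics/w5.png',p)
E
```

```text
t 16.1333 [0.5509 0.1017 0.1734] J [ -21.5   31.9  108.7   53.2   52.8 -127.5] tilt 39.6 az 67.2 x az,el 157.36 -0.16 F [-0.2  1.  -0.7] 0.09246305129976048
TCP in port mm [  9.7  -0.6 117.2] tool axes in port
 [[-0.007  1.    -0.009]
 [ 1.     0.007  0.002]
 [ 0.002 -0.009 -1.   ]] F port [ 0.2  0.5 -1.1]
delta tool [ 0.0006 -0.0095  0.0273] rows 0.7046596185132277
```

View pics/w5.png

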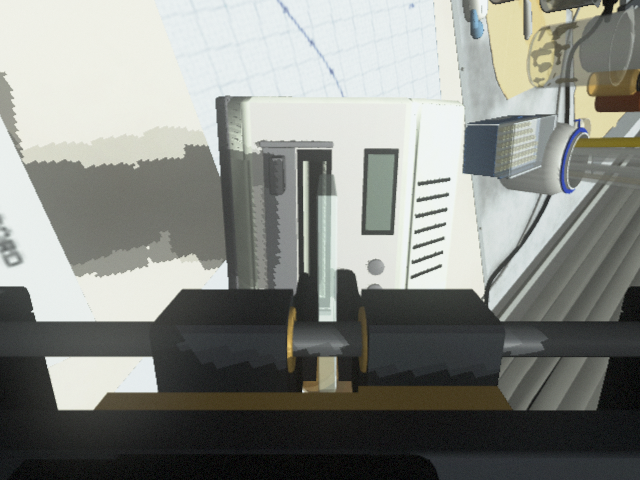

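send_rows --pt "255 0.0006 -0.0095 0.01 0.007" --pt "255 0 0 0.02 0" --pt "255 0 0 0 0" --pt "255 0 0 0 0" --pt "255 0 0 0 0"

```text
time_s: 16.6
position: [0.5544, 0.1131, 0.145]
tcp_rot: [[-0.921, 0.3, 0.247], [0.389, 0.71, 0.587], [0.001, 0.637, -0.771]]
force: [1.0, -0.7, -1.4]
opening: 0.089
grasp_force: 30.0
```

```bash
python3 st.py; python3 tr.py 0 0 65;python3 - <<'E'
from rig import *
from h import *
import pickle
s=read_state();c=calibration('wrist');p,d=capture('wrist');pickle.dump((s,c,p,d),open('w6.pkl','wb'))
c0,x,y,n=np.load('frame.npy');M=c0-.0224*x+.0063*y
W=world('w',d,c);Q=(W-M)@np.stack([x,y,n],1)*1000
def show(nm,b):
    k=d>0
    for i in range(3):k=k&(Q[...,i]>b[i][0])&(Q[...,i]<b[i][1])
    q=Q[k];print(nm,len(q),np.percentile(q,[2,10,50,90,98],axis=0).round(1).tolist() if len(q)>5 else '')
show('plate top',[(-12,12),(15,60),(82,95)])
show('plate end',[(-12,12),(40,60),(35,80)])
show('grip',[(-40,-10),(25,65),(20,25)])
show('slope',[(20,60),(0,90),(-4,4)])
show('inslot',[(-9,9),(52-20,60),(-30,-5)])
E
```

```text
t 16.6 [0.5544 0.1131 0.145 ] J [ -20.1   35.2  109.4   56.5   49.8 -130.6] tilt 39.59 az 67.2 x az,el 157.13 0.03 F [ 1.  -0.7 -1.4] 0.08920567240464596
TCP in port mm [ 0.6  0.6 87.8] tool axes in port
 [[-0.002  1.    -0.009]
 [ 1.     0.002  0.002]
 [ 0.002 -0.009 -1.   ]] F port [-1.1 -1.2 -0.9]
delta tool [-0.0006 -0.0004  0.0228] rows 0.5564669918361212
plate top 1910 [[-3.8, 15.9, 86.4], [-3.3, 19.3, 92.2], [-0.2, 35.8, 93.2], [3.1, 50.8, 94.0], [3.8, 52.5, 94.4]]
plate end 244 [[-4.3, 52.1, 36.6], [-3.6, 52.3, 41.6], [-0.5, 52.5, 61.5], [2.7, 52.7, 75.7], [3.4, 52.8, 78.4]]
grip 663 [[-29.2, 33.0, 20.9], [-28.4, 35.0, 21.6], [-24.9, 44.7, 22.7], [-21.2, 54.2, 23.6], [-20.6, 55.8, 24.1]]
slope 9293 [[20.8, 2.2, -1.0], [24.0, 10.5, -0.4], [39.9, 48.8, 0.5], [55.8, 82.5, 1.5], [59.1, 88.7, 2.1]]
inslot 66 [[-6.6, 43.6, -19.6], [-6.6, 46.2, -18.5], [-2.0, 47.2, -16.4], [2.7, 48.2, -14.6], [3.3, 49.0, -13.7]]
```

send_rows --pt "255 -0.002 -0.0008 0 0" --pt "255 0 0 0.012 0" --pt "255 0 0 0.01 0" --pt "255 0 0 0.006 0" --pt "255 0 0 0.004 0" --pt "255 0 0 0 0" --pt "255 0 0 0 0"

```text
time_s: 17.23
position: [0.5636, 0.1302, 0.1182]
tcp_rot: [[-0.921, 0.302, 0.246], [0.39, 0.709, 0.588], [0.003, 0.637, -0.771]]
force: [-0.3, -0.8, -0.5]
opening: 0.087
grasp_force: 30.0
```

```bash
python3 st.py; python3 tr.py -1 -1.5 48
```

```text
t 17.2333 [0.5636 0.1302 0.1182] J [ -17.8   38.5  108.9   59.8   47.2 -132.7] tilt 39.58 az 67.3 x az,el 157.06 0.2 F [-0.3 -0.8 -0.5] 0.08732260250982277
TCP in port mm [-2.  -1.2 54.9] tool axes in port
 [[ 0.001  1.    -0.009]
 [ 1.    -0.001  0.004]
 [ 0.004 -0.009 -1.   ]] F port [-1.  -0.1  0.1]
delta tool [-0.0004  0.001   0.0068] rows 0.1689543128391443
```

send_rows --pt "255 0 0.001 0.002 0" --pt "255 0 0 0.003 0" --pt "255 0 0 0.003 0" --pt "255 0 0 0 0" --pt "255 0 0 0 0"

```text
time_s: 17.65
position: [0.5661, 0.1353, 0.1131]
tcp_rot: [[-0.921, 0.302, 0.247], [0.39, 0.709, 0.587], [0.002, 0.637, -0.771]]
force: [1.0, -0.4, -1.5]
opening: 0.088
grasp_force: 30.0
```

```bash
python3 tr.py -1 -1.5 39
```

```text
TCP in port mm [-0.9 -1.5 47.3] tool axes in port
 [[ 0.001  1.    -0.009]
 [ 1.    -0.001  0.002]
 [ 0.002 -0.009 -1.   ]] F port [-0.9 -1.1 -1.2]
delta tool [-0.     -0.      0.0083] rows 0.2022911650755973
```

send_rows --pt "255 0 0 0.004 0" --pt "255 0 0 0.004 0" --pt "255 0 0 0.003 0" --pt "255 0 0 0.003 0" --pt "255 0 0 0 0" --pt "255 0 0 0 0"

```text
time_s: 18.15
position: [0.5697, 0.1433, 0.1025]
tcp_rot: [[-0.921, 0.302, 0.247], [0.39, 0.709, 0.587], [0.002, 0.637, -0.771]]
force: [-1.5, -4.1, 3.3]
opening: 0.088
grasp_force: 30.0
```

```bash
python3 tr.py -1 -1.5 28.6
```

```text
TCP in port mm [-1.  -1.7 33.5] tool axes in port
 [[ 0.001  1.    -0.009]
 [ 1.    -0.001  0.002]
 [ 0.002 -0.009 -1.   ]] F port [-1.2 -0.2  5.3]
delta tool [0.0002 0.0001 0.0049] rows 0.11953749605591582
```

send_rows --pt "255 0 0 0.003 0" --pt "255 0 0 0.0025 0" --pt "255 0 0 0.001 0" --pt "255 0 0 0 0" --pt "255 0 0 0 0"

```text
time_s: 18.57
position: [0.5711, 0.1464, 0.0985]
tcp_rot: [[-0.921, 0.302, 0.248], [0.391, 0.709, 0.587], [0.001, 0.637, -0.771]]
force: [-6.7, -10.3, 12.8]
opening: 0.092
grasp_force: 30.0
```

```bash
python3 tr.py -1 -1.5 28.6
```

```text
TCP in port mm [-1.  -1.7 28.3] tool axes in port
 [[ 0.     1.    -0.009]
 [ 1.    -0.     0.001]
 [ 0.001 -0.009 -1.   ]] F port [-1.   2.2 17.6]
delta tool [ 0.0002  0.     -0.0003] rows 0.009748647865857923
```

send_rows --pt "255 0 0 0 0" --pt "255 0 0 0 0" --pt "255 0 0 0 0" --pt "255 0 0 0 0" --pt "255 0 0 0 0" --pt "255 0 0 0 0"

```text
time_s: 19.07
position: [0.5711, 0.1464, 0.0985]
tcp_rot: [[-0.921, 0.302, 0.248], [0.391, 0.709, 0.587], [0.001, 0.637, -0.771]]
force: [-7.4, -10.6, 13.9]
opening: 0.089
grasp_force: 30.0
```

```bash
python3 tr.py; python3 - <<'E'
from rig import *
from h import *
c=calibration('wrist');p,d=capture('wrist')
c0,x,y,n=np.load('frame.npy');M=c0-.0224*x+.0063*y
W=world('w',d,c);Q=(W-M)@np.stack([x,y,n],1)*1000
for nm,b in dict(top=[(-8,8),(15,60),(28,45)],grip=[(-40,-10),(25,65),(20,25)]).items():
    k=d>0
    for i in range(3):k=k&(Q[...,i]>b[i][0])&(Q[...,i]<b[i][1])
    print(nm,np.percentile(Q[k],[2,50,98],axis=0).round(1).tolist())
q,_=capture('top')
a=cv2.resize(p,(520,390));b=cv2.resize(q[185:295,250:510],(520,220))
cv2.imwrite('pics/fin.png',np.vstack([a[:360],b]))
E
```

```text
TCP in port mm [-1.  -1.8 28.3] tool axes in port
 [[ 0.     1.    -0.009]
 [ 1.    -0.     0.001]
 [ 0.001 -0.009 -1.   ]] F port [-0.7  2.7 18.7]
top [[-5.4, 15.9, 31.8], [-1.7, 34.1, 33.8], [2.2, 50.1, 35.0]]
grip [[-29.2, 33.3, 20.8], [-24.7, 45.0, 22.7], [-20.6, 55.8, 23.9]]
```

View pics/fin.png

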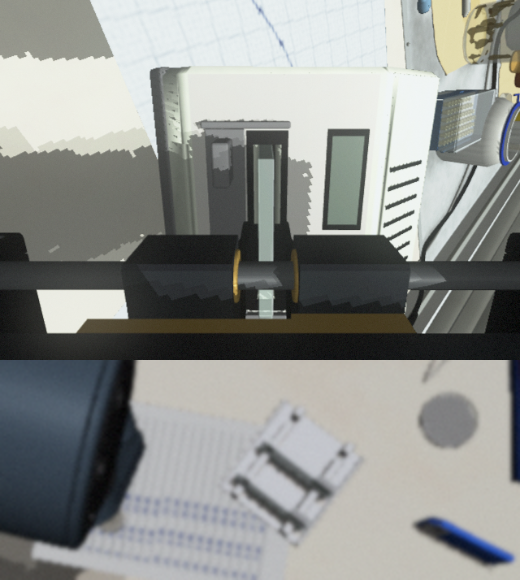

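The plate sits in the slot: its strip is at about (265,190), its top edge measures 33.8 mm above the slope, and the shutter is open. The rack still holds the two square plates, at about (265,495) and (295,470). The hold force is steady at 18 N.

```bash
python3 -c "
from rig import *
print(hand_in())"
```

```text
the job is handed in; nothing more can be done
None
```

The shutter is fully open, and the clipped plate is pressed home in the slot, label up and frosted end by the sensor. The arm is still gripping it and holding it down at about 18 N; I handed the job in at about 19 s, but no verdict came back.

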